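# Close up the vial blocks and hold the mixer's run plunger

### The job

On the vial mixer's bed, bring the loose aluminium vial block (the one with the orange grip) flush against the block that is already seated there, square and in line with it. Only then press the yellow hold-to-run plunger on the grey console half way down, so that its green band is at the collar, never to the bottom, and finish the program while still holding it there, with the block left seated flush and not gripped. Do not disturb the pots, bottle, jar and weighing boat standing about.

Things in the scene. Friction and masses are not known exactly. Their poses are not given: they have to be found in the camera images.
- mixer: Fixed cream bench mixer, 150 mm (x) by 290 mm (y), left or right of the table's middle; origin at the centre of its underside. Flat dark bed 55 mm up, 6 mm lips along both long sides (inner faces at x = +-63 mm). Seated on it, fixed: an aluminium block 84 x 64 x 30 mm with four blue-capped vials and no grip, centre at x = 0, y = +85 mm. The bed on its -y side is free.
- mate_face (a point): Middle of the lower edge, at bed height, of the seated block's face that looks to the mixer's -y (mixer x = 0, y = +53, z = 55 mm); axes as the mixer. The loose block is home when its origin is at (0, -32, 0) mm from this point, axes parallel.
- block: Loose aluminium vial block, 84 (x) by 64 (y) by 30 mm high, 0.3 to 0.6 kg, origin at the centre of its underside; on the bed, 30 to 70 mm short of the seated block, up to 7 mm off line and turned up to 0.25 rad from the mixer's axes. Four blue-capped vials, 17 mm across, fixed at x = +-31, y = +-19 mm, rise to 47 mm above the underside.
- grip (a point): Middle of the block's upright orange grip, 48 mm above the block's underside, axes as the block. The grip stands in the middle of the block's top: 30 mm along x, 10 mm thick along y, from 30 to 66 mm above the underside; take it from above, fingers closing along y, then slide or carry the block.
- console: Fixed grey control box 110 x 110 x 50 mm, on the other side of the table middle from the mixer, origin at the centre of its underside. On its top a black collar, 40 mm across, rises to 58 mm above the origin; the yellow plunger stands upright in its centre.
- plunger (a joint): How far the yellow plunger is pressed straight down, in m: 0 up, 0.024 bottom. It springs back: 2.8 N starts it, 7 N at half travel (0.012), 11 N at the bottom. Its stem, 26 mm across, has three 8 mm bands that sink into the collar in turn: white 0 to 0.008, green 0.008 to 0.016 (run), red 0.016 to 0.024 (trips the stop).
- plunger_top (a point): Centre of the top face of the plunger's yellow head, a disc 36 mm across and 12 mm thick; 94 mm above the table when the plunger is up; it moves down with the plunger.
- pot_a: Bystander: small white pot with cream cap, 44 mm across, 42 mm high; origin under its centre.
- pot_b: Bystander: a second such pot.
- blue_jar: Bystander: clear jar with a blue cap, 56 mm across, 85 mm high; origin under its centre.
- brown_bottle: Bystander: amber bottle, 60 mm across, 140 mm high; origin under its centre.
- weigh_boat: Bystander: white open weighing tray 80 x 80 x 20 mm; origin under its centre.
There are look-alikes about, which are no part of the job. What is shaped like the block but pink or turquoise is not meant.

How it is judged:
On the way, in this order (a step that is already met when the one before it is completed fails the run):
1. the loose block is flush against the seated one, in line, plunger still up (y of block in the frame of mate_face between -0.035 and -0.028 m and x of block in the frame of mate_face between -0.006 and 0.006 m and z of block in the frame of mate_face between -0.004 and 0.004 m and angle between the y axis of block and the y axis of mixer, either way round below 0.05 rad and angle between block's own z axis and vertical below 0.05 rad and value of joint plunger below 0.004 m), for 0.2 s.
2. the robot holds the plunger in its green band, block still flush (y of block in the frame of mate_face between -0.035 and -0.028 m and x of block in the frame of mate_face between -0.006 and 0.006 m and z of block in the frame of mate_face between -0.004 and 0.004 m and angle between the y axis of block and the y axis of mixer, either way round below 0.05 rad and angle between block's own z axis and vertical below 0.05 rad and value of joint plunger between 0.008 and 0.016 m and contact force between any of the fingers, the arm and console above 1.5 N), for 0.3 s.
At the end, for the whole second after the job is handed in: The loose block rests on the bed with at most 3 mm gap to the seated block, within 6 mm of in line and 0.05 rad of square, at rest and untouched by the robot, while the robot keeps the plunger pressed between 8 and 16 mm (green band at the collar) (all of step 2 and linear speed of block below 0.01 m/s and contact force between each of the fingers, the arm and block below 0.5 N); the arm keeps its last pose, push and grip.
It fails at once if the plunger is pressed to the bottom (beyond 22 mm) (value of joint plunger above 0.022 m).
It fails at once if the plunger is pressed (beyond 5 mm) while the blocks are not together (value of joint plunger above 0.005 m and not (y of block in the frame of mate_face between -0.037 and -0.028 m and x of block in the frame of mate_face between -0.01 and 0.01 m and z of block in the frame of mate_face between -0.004 and 0.004 m and angle between the y axis of block and the y axis of mixer, either way round below 0.09 rad and angle between block's own z axis and vertical below 0.05 rad)).
It fails at once if a bystander is shoved more than 25 mm or knocked over (distance of any of pot_a, pot_b, blue_jar, brown_bottle, weigh_boat from where it was at the start of the episode above 0.025 m or angle between any of pot_a, pot_b, blue_jar, brown_bottle, weigh_boat's own z axis and vertical above 0.5 rad).
It also fails if it takes over 46 s, if anything falls off the work surface, if the arm or the gripper's body presses on something with over 40 N, if the wrist force passes 120 N, or if a joint passes its speed limit or range.

### The arm

A 6-joint arm with a two-finger parallel gripper is mounted at the origin on the work surface. World frame = base frame: x ahead of the robot, y to its left, z up, the work surface at z = 0. Lengths are in m, angles in rad, forces in N, time in s.
With the tool pointing down it reaches from about 0.3 to 0.875 m from the base axis. Payload 6.4 kg.
Tool frame: the origin (TCP) lies between the finger pads; the fingertips stand 25 mm ahead of it and the grasp point (between the pads) lies 6 mm ahead of it; z points along the fingers, y is the line along which they close (so a half turn about z gives the same grasp; the last joint's range is limited). The gripper opens to 85 mm and grips with 20 to 120 N. Pads are 22 mm wide; open, the fingers measure 114 mm over their backs; the gripper's body (76 mm by 85 mm) begins 54 mm behind the grasp point. The pads swing forward as they close: fully open they stand 13 mm farther back than shut.
Start: joints at [-1.35, 0.181, 1.607, -0, 1.354, -0.206], TCP at [0.238, -0.523, 0.256] pointing down, gripper open.
Joint ranges: [-2.99, 2.99], [-0.89, 2.07], [0.3, 2.58], [-1.14, 4.28], [0, 2.63], [-3.12, 3.12]. Speed limits (rad/s): [2.57, 2.57, 3.01, 3.14, 3.14, 3.14].

### API

Orientations are given as a unit quaternion [w, x, y, z].
In Python, from bench import ctrl gives the robot as it stands.
- The arm moves only by the tool servo_tool, never from a script. Its argument "series" is text: rows parted by semicolons, each of 7 numbers parted by spaces: the gripper command: -1 is fully open, 1 is shut, values between are in proportion, then the shift along the tool's x, y, z in m, then the turn, a rotation vector about the tool's x, y, z in degrees. A call has 1 to 12 rows; each row is the pose to reach, as a shift and turn from the pose commanded when the call began, along the tool's axes at that moment; what a row does not reach only later rows make up. A row lasts 1/12 s, in which the tool goes at most 41.7 mm and 7.16 degrees, less where a joint would pass 70% of its speed; a pose out of reach is approached as far as the arm can. A call with a gripper value outside its range is refused whole. The fingers move at their own pace and stop on an object; the grip force is fixed at half the most. Time passes only in rows, so rows that repeat a pose let the fingers close. It gives the time, the measured TCP pose, the force, the opening and the grip force at its end, in the units of the state.
- ctrl.get_obs(): the state, without advancing time (a new reading comes with each control period).
- ctrl.camera(name): name is "scene" or "top" or "wrist"; returns a dict with "img" (400x640x3 uint8, red, green, blue), "z_map" (400x640 float32, m along the optical axis (not along the pixel's ray), 0 where there is no reading), "fovy" (degrees; the focal length in pixels is half the picture's height over the tangent of half this angle, whatever the lens; pixels are square), "cx", "cy" (the principal point, pixels), "extrinsics" (4x4, takes a point from camera to world coordinates); the wrist camera has in their place "T_tool_cam" (4x4, takes a point from camera to tool coordinates, whose origin is the TCP and whose axes are the flange's). Camera axes: x right, y down, z forward; pixel columns grow to the right and rows downward; lengths in m; the calibration is good to about 2 mm. A picture is of the moment at which its call begins: read the wrist's pose just before it.
- ctrl.hand_in(): hands the job in; it is judged then, once.
The state is a dict: "time_s": time; "q": joint angles; "dq": joint speeds; "joint_efforts": joint torques, N m; "eef_pos": TCP position; "eef_rot": TCP orientation; "wrist_force": force on the tool from outside, world axes, zero at the start; "torque": the same for the moment, N m; "opening": opening from 0.0 (shut) to 1.0 (fully open); "grasp_force": force on a finger pad.
Only numpy, scipy, OpenCV 4.12 (cv2) and the standard library are available. Lean on these libraries where they do the work, as an engineer would, in place of code of your own. Each camera call takes 0.05 s, during which the arm holds its last target. There are 200 camera calls.

## Working session

There is one attempt and no reset: what is moved stays moved. The work goes in short steps, Python scripts to look and compute and a tool call to move; the robot and the scene stay as the last step left them, time stands still between calls to the robot, and variables do not carry over. Pictures are saved under pics/ and viewed, at most 10 in all, crops included, and the job is handed in when it is done.

Besides the shell and the picture viewer there is one more tool, called after "Call:" in YAML: its name, and indented under it one key for each argument. servo_tool: Moves the arm, as the interface text tells. Its arguments: {"type":"object","properties":{"series":{"type":"string"}},"required":["series"]}

```bash
mkdir -p pics; cat > h.py <<'E'
import numpy as np, cv2
from bench import ctrl
from scipy.spatial.transform import Rotation as R
def rot(q): return R.from_quat([q[1],q[2],q[3],q[0]]).as_matrix()
def cam(n):
    o=ctrl.get_obs(); c=ctrl.camera(n)
    if n=="wrist":
        T=np.eye(4);T[:3,:3]=rot(o["eef_rot"]);T[:3,3]=o["eef_pos"];c["E"]=T@np.array(c["T_tool_cam"])
    else: c["E"]=np.array(c["extrinsics"])
    c["f"]=200/np.tan(np.radians(c["fovy"])/2); return c
def world(c):  # per-pixel world points from depth
    v,u=np.mgrid[0:400,0:640]; z=c["z_map"]
    P=np.stack([(u-c["cx"])/c["f"]*z,(v-c["cy"])/c["f"]*z,z],-1)
    return P@c["E"][:3,:3].T+c["E"][:3,3]
def ray(c,u,v,h): # cast pixel onto plane z=h
    d=c["E"][:3,:3]@np.array([(u-c["cx"])/c["f"],(v-c["cy"])/c["f"],1.]);o=c["E"][:3,3]
    return o+d*(h-o[2])/d[2]
def save(c,n): cv2.imwrite(f"pics/{n}.png",c["img"][:,:,::-1])
E
python3 - <<'E'
from h import *
o=ctrl.get_obs();print({k:np.round(v,3) for k,v in o.items()})
for n in("top","scene"):
    c=cam(n);save(c,n+"1");print(n,c["fovy"],c["cx"],c["cy"],np.round(c["E"],3).tolist(),c["z_map"].min(),c["z_map"].max())
E
```

```text
{'time_s': np.float64(0.0), 'q': array([-1.35 ,  0.182,  1.608, -0.   ,  1.354, -0.206]), 'dq': array([-0.001,  0.   , -0.002,  0.   ,  0.001,  0.   ]), 'joint_efforts': array([ 1.0000e-03, -4.4486e+01, -3.5133e+01, -0.0000e+00,  9.0000e-03,
        0.0000e+00]), 'eef_pos': array([ 0.238, -0.523,  0.255]), 'eef_rot': array([-0.001,  0.977,  0.212, -0.   ]), 'wrist_force': array([ 0.117, -0.994,  0.067]), 'torque': array([ 0.024, -0.055, -0.057]), 'grasp_force': np.float64(0.0), 'opening': np.float64(0.999)}
top 54.620100453627515 320.0517974826662 205.66888938948134 [[0.028, -0.99, 0.139, 0.409], [-1.0, -0.028, -0.001, -0.001], [0.005, -0.138, -0.99, 1.137], [0.0, 0.0, 0.0, 1.0]] 0.0 2.0615351
scene 54.45059184206379 316.1345485415888 203.38849252088448 [[0.861, 0.415, -0.295, 0.874], [0.509, -0.683, 0.524, -0.546], [0.016, -0.601, -0.799, 0.881], [0.0, 0.0, 0.0, 1.0]] 0.0 3.3488548
```

View pics/top1.png

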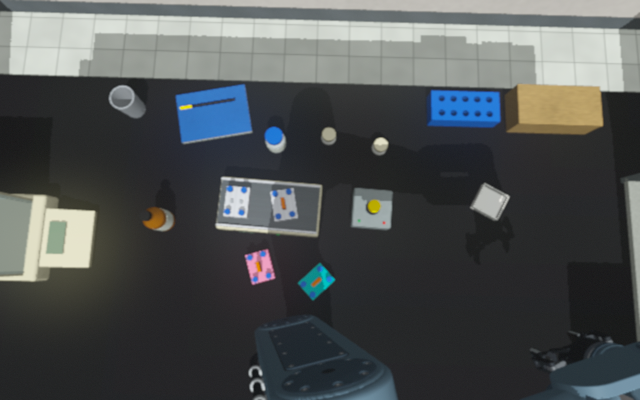

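View pics/scene1.png

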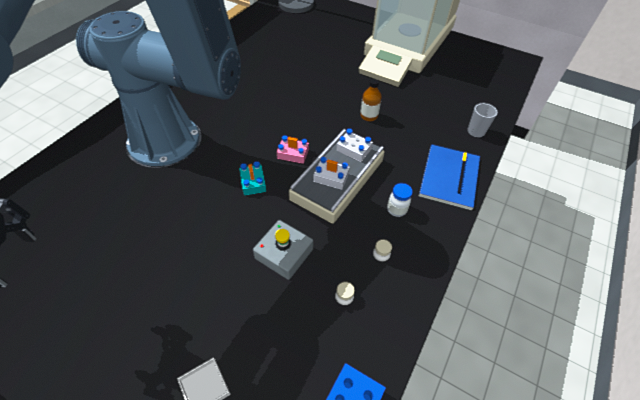

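The top view shows the mixer at about (270,207). The seated block without a grip is at (237,201), and the aluminium loose block with the orange grip is at (284,203). The look-alikes are pink at (260,266) and turquoise at (316,281), both off the mixer. The loose block at (284,203) is the one meant: it is aluminium and on the bed. The console is at (372,208) with its plunger at (374,206). I'll confirm with a crop and take rough measurements.

```bash
cat >> h.py <<'E'
def rect(W,m):
    p=W[m][:,:2].astype(np.float32);r=cv2.minAreaRect(p);return len(p),np.round(r[0],4),np.round(r[1],4),round(r[2],2),np.round(np.median(W[m],0),4)
E
python3 - <<'E'
from h import *
c=cam("top");W=world(c);hsv=cv2.cvtColor(c["img"],cv2.COLOR_RGB2HSV)
u=np.arange(640)[None,:]+0*np.arange(400)[:,None];v=np.arange(400)[:,None]+0*u
box=lambda a,b,d,e:(u>a)&(u<b)&(v>d)&(v<e)
z=W[...,2]
print("mixer",rect(W,box(205,332,165,245)&(z>.045)))
print("loose",rect(W,box(265,305,180,228)&(z>.078)))
print("seat",rect(W,box(218,256,180,228)&(z>.078)))
H=hsv[...,0];S=hsv[...,1]
print("grip",rect(W,box(265,305,180,228)&(H<15)&(S>130)))
print("yellow",rect(W,box(355,392,190,225)&(H>18)&(H<35)&(S>150)))
print("console",rect(W,box(345,398,180,235)&(z>.04)&(z<.056)))
cv2.imwrite("pics/crop.png",cv2.resize(c["img"][160:310,200:400,::-1],None,fx=4,fy=4,interpolation=cv2.INTER_CUBIC))
E
```

```text
mixer (5160, array([0.5243, 0.1403]), array([0.2957, 0.2143]), 86.65, array([0.5525, 0.1404, 0.0575]))
loose (721, array([0.498 , 0.0736]), array([0.2205, 0.0747]), 21.18, array([0.5555, 0.0956, 0.087 ]))
seat (730, array([0.5168, 0.1226]), array([0.3134, 0.0989]), 66.37, array([0.5612, 0.2263, 0.0866]))
grip (24, array([0.5559, 0.0974]), array([0.0269, 0.0065]), 12.03, array([0.5564, 0.0978, 0.1214]))
yellow (128, array([ 0.4848, -0.0859]), array([0.0326, 0.2255]), 50.15, array([ 0.5578, -0.1478,  0.0946]))
console (1306, array([ 0.5601, -0.15  ]), array([0.1103, 0.1104]), 86.71, array([ 0.5566, -0.1465,  0.0507]))
```

View pics/crop.png

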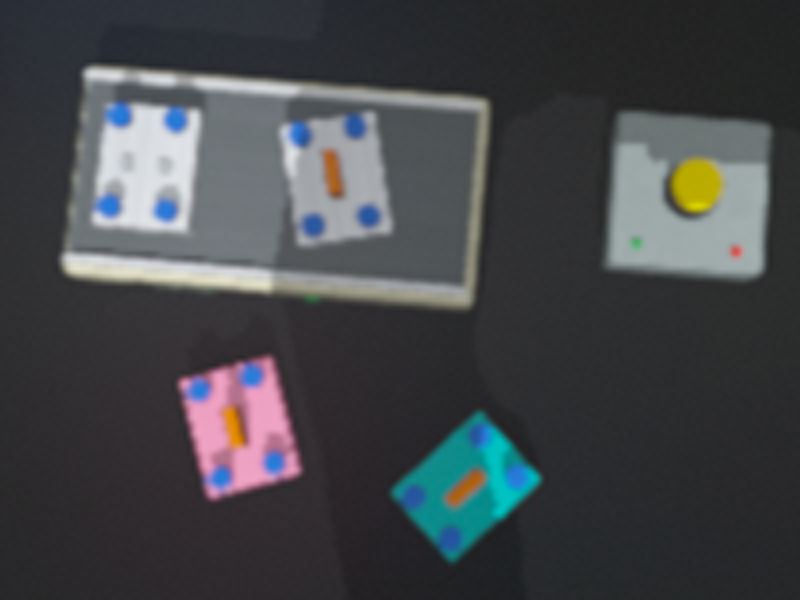

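The crop confirms the aluminium block with the orange grip at top pixel (283,204), turned relative to the mixer. Next I'll move the wrist camera over it.

```bash
cat >> h.py <<'E'
def go(p,yaw):  # shift & turn (tool axes) to world p, tool down with tool-x at yaw deg
    o=ctrl.get_obs();A=rot(o["eef_rot"]);a=np.radians(yaw)
    B=np.array([[np.cos(a),np.sin(a),0],[np.sin(a),-np.cos(a),0],[0,0,-1]])
    print("shift",np.round(A.T@(np.array(p)-o["eef_pos"]),4),"turn",np.round(np.degrees(R.from_matrix(A.T@B).as_rotvec()),2))
E
python3 - <<'E'
from h import *
c=cam("wrist");print(np.round(c["T_tool_cam"],3).tolist(),c["fovy"],ctrl.get_obs()["time_s"])
go([.55,.12,.30],11)
E
```

```text
[[0.0, -0.953, -0.303, 0.078], [1.0, 0.0, -0.001, 0.001], [0.001, -0.303, 0.953, -0.118], [0.0, 0.0, 0.0, 1.0]] 67.69853828960808 0.2
shift [ 0.5503 -0.4563 -0.0437] turn [-6.000e-02 -1.000e-02  1.345e+01]
```

Call:
servo_tool:
  series: "-1 0.56 -0.456 -0.045 0 0 13.5;-1 0.56 -0.456 -0.045 0 0 13.5;-1 0.56 -0.456 -0.045 0 0 13.5;-1 0.56 -0.456 -0.045 0 0 13.5;-1 0.56 -0.456 -0.045 0 0 13.5;-1 0.56 -0.456 -0.045 0 0 13.5;-1 0.56 -0.456 -0.045 0 0 13.5;-1 0.56 -0.456 -0.045 0 0 13.5;-1 0.56 -0.456 -0.045 0 0 13.5;-1 0.56 -0.456 -0.045 0 0 13.5;-1 0.56 -0.456 -0.045 0 0 13.5;-1 0.56 -0.456 -0.045 0 0 13.5"

```text
time_s: 1.2
eef_pos: [0.4603, -0.0743, 0.2877]
eef_rot: [0.0, 0.995, 0.095, 0.0]
wrist_force: [0.3, 0.1, -0.2]
opening: 1.004
grasp_force: 0.0
```

```bash
python3 -c "
from h import *
go([.56,.12,.30],11)"
```

```text
shift [ 0.1348 -0.1718 -0.0123] turn [ 0.02 -0.03 -0.05]
```

Call:
servo_tool:
  series: "-1 0.135 -0.172 -0.012 0 0 0;-1 0.135 -0.172 -0.012 0 0 0;-1 0.135 -0.172 -0.012 0 0 0;-1 0.135 -0.172 -0.012 0 0 0;-1 0.135 -0.172 -0.012 0 0 0;-1 0.135 -0.172 -0.012 0 0 0;-1 0.135 -0.172 -0.012 0 0 0;-1 0.135 -0.172 -0.012 0 0 0;-1 0.135 -0.172 -0.012 0 0 0;-1 0.135 -0.172 -0.012 0 0 0"

```text
time_s: 2.03
eef_pos: [0.5593, 0.1167, 0.2993]
eef_rot: [0.0, 0.996, 0.095, -0.0]
wrist_force: [0.2, -0.1, 0.0]
opening: 1.002
grasp_force: 0.0
```

```bash
python3 - <<'E'
from h import *
print(ctrl.get_obs()["eef_pos"])
c=cam("wrist");save(c,"w1");np.savez("w1.npz",**{k:c[k] for k in("img","z_map","E","f","cx","cy")})
W=world(c);print([np.round(W[v,u],3).tolist() for v,u in((200,320),(150,320),(200,200))])
E
```

```text
[0.55926363 0.11665297 0.29926939]
[[0.542, 0.111, 0.086], [0.595, 0.121, 0.058], [0.505, 0.258, 0.055]]
```

View pics/w1.png

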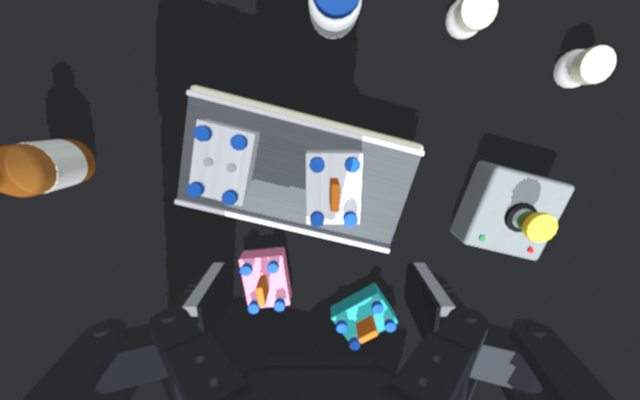

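The wrist view shows the seated block at (223,160), the loose block at (334,188) and the plunger head at (540,227). I'll fit both blocks from their four blue caps.

```bash
cat >> h.py <<'E'
def blocks(c,near=None):
    """poses (x,y,yaw deg) of seated / loose block from cap tops"""
    W=world(c);hsv=cv2.cvtColor(c["img"],cv2.COLOR_RGB2HSV);H,S=hsv[...,0],hsv[...,1]
    z=W[...,2];m=((H>98)&(H<125)&(S>130)&(z>.085)&(z<.115)).astype(np.uint8)
    m[W[...,0]<.47]=0; m[W[...,0]>.64]=0
    n,l,s,ce=cv2.connectedComponentsWithStats(m)
    P=[]
    for i in range(1,n):
        if s[i,4]<25: continue
        zz=W[l==i][:,2]; P.append(np.append(ray(c,*ce[i],.100)[:2],[s[i,4],np.median(zz)]))
    P=np.array(sorted(P,key=lambda p:-p[1]));print(np.round(P,4))
    out=[]
    for k in(0,4):
        Q=P[k:k+4,:2]; 
        if len(Q)<4: continue
        r=cv2.minAreaRect(Q.astype(np.float32)); o=Q.mean(0)
        Q=Q[np.argsort(Q[:,0])]; x=Q[2:].mean(0)-Q[:2].mean(0)
        out.append((o,np.degrees(np.arctan2(x[1],x[0])),np.linalg.norm(x))); print(out[-1])
    return out
E
python3 - <<'E'
from h import *
c=dict(np.load("w1.npz"));o=blocks(c)
W=world(c);hsv=cv2.cvtColor(c["img"],cv2.COLOR_RGB2HSV)
m=(hsv[...,0]<15)&(hsv[...,1]>130)&(W[...,2]>.11)&(W[...,0]>.5)&(abs(W[...,1]-.1)<.05);print("grip",rect(W,m))
m=(hsv[...,0]>20)&(hsv[...,0]<35)&(hsv[...,1]>120)&(abs(W[...,1]+.147)<.06)&(W[...,2]>.088);print("yel",rect(W,m))
v,u=np.nonzero(m);print(ray(c,u.mean(),v.mean(),.094))
E
```

```text
[[5.324e-01 2.488e-01 1.940e+02 1.022e-01]
 [5.945e-01 2.454e-01 2.030e+02 1.022e-01]
 [5.306e-01 2.110e-01 1.660e+02 1.023e-01]
 [5.924e-01 2.074e-01 1.800e+02 1.022e-01]
 [5.846e-01 1.230e-01 1.600e+02 1.023e-01]
 [5.239e-01 1.116e-01 1.480e+02 1.021e-01]
 [5.919e-01 8.620e-02 1.470e+02 1.021e-01]
 [5.309e-01 7.460e-02 1.490e+02 1.022e-01]]
(array([0.56246495, 0.22816497]), np.float64(-3.254819263233918), np.float64(0.06205892974951182))
(array([0.55780826, 0.0988509 ]), np.float64(10.672821574729825), np.float64(0.06189431716815553))
grip (62, array([0.558 , 0.0992]), array([0.0282, 0.0073]), 11.71, array([0.5611, 0.1014, 0.1205]))
yel (151, array([ 0.562 , -0.1476]), array([0.0298, 0.0357]), 4.61, array([ 0.5633, -0.1347,  0.0918]))
[ 0.56342236 -0.1374906   0.094     ]
```

```bash
python3 -c "
from h import *
go([.558,.099,.115],10.8)"
```

```text
shift [-0.0046  0.017   0.1844] turn [0.01 0.01 0.04]
```

Call:
servo_tool:
  series: "-1 -0.0045 0.017 0.04 0 0 0;-1 -0.0045 0.017 0.08 0 0 0;-1 -0.0045 0.017 0.12 0 0 0;-1 -0.0045 0.017 0.15 0 0 0;-1 -0.0045 0.017 0.17 0 0 0;-1 -0.0045 0.017 0.184 0 0 0;-1 -0.0045 0.017 0.184 0 0 0;-1 -0.0045 0.017 0.184 0 0 0"

```text
time_s: 2.75
eef_pos: [0.558, 0.0996, 0.1151]
eef_rot: [-0.0, 0.996, 0.095, -0.001]
wrist_force: [0.4, 0.8, -0.8]
opening: 1.002
grasp_force: 0.0
```

Call:
servo_tool:
  series: "0 0 0 0 0 0 0;0.4 0 0 0 0 0 0;0.7 0 0 0 0 0 0;1 0 0 0 0 0 0;1 0 0 0 0 0 0;1 0 0 0 0 0 0;1 0 0 0 0 0 0;1 0 0 0 0 0 0;1 0 0 0 0 0 0;1 0 0 0 0 0 0"

```text
time_s: 3.58
eef_pos: [0.5588, 0.1005, 0.1158]
eef_rot: [0.0, 0.995, 0.096, 0.0]
wrist_force: [-0.8, -0.3, 4.1]
opening: 0.101
grasp_force: 60.6
```

```bash
python3 -c "
from h import *
go([.5583,.1573,.1163],-3.25)"
```

```text
shift [ 0.0103 -0.0558 -0.0005] turn [ 1.000e-02 -3.000e-02  1.421e+01]
```

Call:
servo_tool:
  series: "1 0.001 -0.006 -0.0005 0 0 2;1 0.002 -0.012 -0.0005 0 0 5;1 0.004 -0.02 -0.0005 0 0 8;1 0.006 -0.03 -0.0005 0 0 11;1 0.008 -0.04 -0.0005 0 0 14.2;1 0.0095 -0.05 -0.0005 0 0 14.2;1 0.0103 -0.0558 -0.0005 0 0 14.2;1 0.0103 -0.0558 -0.0005 0 0 14.2;1 0.0103 -0.0558 -0.0005 0 0 14.2"

```text
time_s: 4.33
eef_pos: [0.558, 0.1585, 0.1159]
eef_rot: [-0.001, 1.0, -0.027, 0.0]
wrist_force: [0.6, 1.7, -0.3]
opening: 0.104
grasp_force: 59.8
```

```bash
python3 - <<'E'
from h import *
o=ctrl.get_obs();print(o["wrist_force"],o["opening"]);c=cam("wrist");save(c,"w2");go([.5588,.1643,.1163],-3.25);blocks(c)
E
```

```text
[ 0.62121147  1.68824726 -0.29442942] 0.10357166564533511
shift [ 0.0005 -0.0061 -0.0004] turn [-0.09 -0.    0.08]
[[5.343e-01 2.477e-01 9.740e+02 1.018e-01]
 [5.951e-01 2.444e-01 1.215e+03 1.019e-01]
 [5.932e-01 2.069e-01 1.022e+03 1.020e-01]
 [5.894e-01 1.752e-01 9.440e+02 1.021e-01]
 [5.874e-01 1.380e-01 9.280e+02 1.020e-01]]
(array([0.57799917, 0.21853728]), np.float64(23.671047093081835), np.float64(0.03528166946021078))
```

View pics/w2.png

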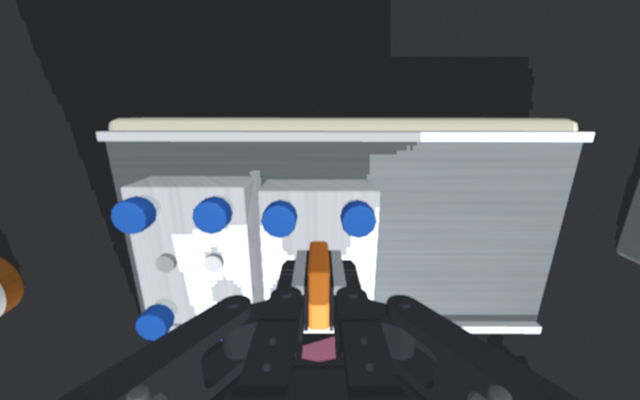

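The wrist view shows the loose block parallel to the seated one, with the gap at about px (257,220). From the caps the gap is 5.8 mm and the line offset about -2 mm, so I'll close both.

Call:
servo_tool:
  series: "1 0.002 -0.001 0 0 0 0;1 0.002 -0.002 0 0 0 0;1 0.002 -0.003 0 0 0 0;1 0.002 -0.004 0 0 0 0;1 0.002 -0.005 0 0 0 0;1 0.002 -0.0055 0 0 0 0;1 0.002 -0.0055 0 0 0 0"

```text
time_s: 4.97
eef_pos: [0.5605, 0.1622, 0.1159]
eef_rot: [0.0, 1.0, -0.028, 0.0]
wrist_force: [-0.3, -2.2, 2.2]
opening: 0.108
grasp_force: 60.2
```

Call:
servo_tool:
  series: "1 0 -0.0005 0 0 0 0;1 0 -0.001 0 0 0 0;1 0 -0.001 0 0 0 0;1 0 -0.0015 0 0 0 0;1 0 -0.0015 0 0 0 0"

```text
time_s: 5.38
eef_pos: [0.5606, 0.1644, 0.1158]
eef_rot: [-0.0, 1.0, -0.028, 0.0]
wrist_force: [0.7, -3.0, 0.1]
opening: 0.106
grasp_force: 59.9
```

```bash
python3 - <<'E'
from h import *
o=ctrl.get_obs();print(o["wrist_force"],o["eef_pos"]);blocks(cam("wrist"))
E
```

```text
[ 0.74337536 -2.98382401  0.09817716] [0.56059001 0.16437976 0.11584448]
[[5.365e-01 2.481e-01 7.050e+02 1.015e-01]
 [5.952e-01 2.445e-01 1.173e+03 1.018e-01]
 [5.932e-01 2.070e-01 9.940e+02 1.020e-01]
 [5.921e-01 1.809e-01 9.420e+02 1.020e-01]
 [5.901e-01 1.438e-01 9.280e+02 1.020e-01]]
(array([0.57924769, 0.22012724]), np.float64(20.534477224896904), np.float64(0.0319642774356002))
```

The gap is about 0 and the block is in line. Now I'll release and lift.

Call:
servo_tool:
  series: "1 0 -0.0005 0 0 0 0;1 0 -0.0005 0 0 0 0;0.6 0 -0.0005 0 0 0 0;0.4 0 0 0 0 0 0;0.4 0 0 0 0 0 0;0.4 0 0 -0.01 0 0 0;0.4 0 0 -0.03 0 0 0;0.4 0 0 -0.06 0 0 0;0.4 0 0 -0.1 0 0 0;0.4 0 0 -0.14 0 0 0;1 0 0 -0.16 0 0 0;1 0 0 -0.16 0 0 0"

```text
time_s: 6.43
eef_pos: [0.5633, 0.1647, 0.2836]
eef_rot: [-0.001, 1.0, -0.028, 0.006]
wrist_force: [0.6, 0.5, -0.1]
opening: 0.027
grasp_force: 0.0
```

```bash
python3 - <<'E'
from h import *
o=ctrl.get_obs();print(o["time_s"],o["eef_pos"]);c=cam("wrist");save(c,"w3");b=blocks(c)
d=b[1][0]-b[0][0];a=np.radians(b[0][1]);X=np.array([np.cos(a),np.sin(a)]);Y=np.array([-X[1],X[0]]);print("rel",d@X,d@Y,b[1][1]-b[0][1])
go([.53,-.14,.24],-3.25)
E
```

```text
6.4333 [0.56325107 0.16473621 0.28363146]
[[5.325e-01 2.488e-01 1.850e+02 1.021e-01]
 [5.944e-01 2.454e-01 1.930e+02 1.021e-01]
 [5.305e-01 2.111e-01 1.680e+02 1.021e-01]
 [5.923e-01 2.076e-01 1.770e+02 1.022e-01]
 [5.294e-01 1.853e-01 1.640e+02 1.022e-01]
 [5.911e-01 1.818e-01 1.700e+02 1.021e-01]
 [5.274e-01 1.478e-01 1.630e+02 1.021e-01]
 [5.888e-01 1.441e-01 1.680e+02 1.022e-01]]
(array([0.56243194, 0.22822463]), np.float64(-3.191301836208262), np.float64(0.061927934859869055))
(array([0.5591686 , 0.16474109]), np.float64(-3.3560422546760114), np.float64(0.06166521226292731))
rel 0.00027584327296211115 -0.06356675583907284 -0.16474041846774945
shift [-0.0151  0.3059  0.0397] turn [-0.07 -0.41  0.02]
```

View pics/w3.png

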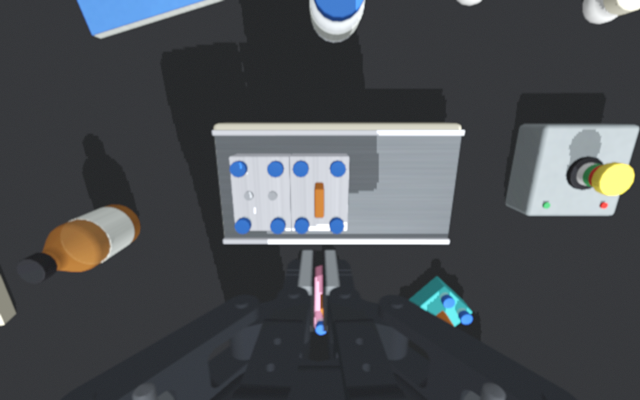

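The wrist view shows the blocks touching at px (290,193), square and in line. The plunger head is at (612,180). I'll move above it with the gripper shut and measure it from near.

Call:
servo_tool:
  series: "1 -0.02 0.306 0.03 0 0 0;1 -0.02 0.306 0.03 0 0 0;1 -0.02 0.306 0.03 0 0 0;1 -0.02 0.306 0.03 0 0 0;1 -0.02 0.306 0.03 0 0 0;1 -0.02 0.306 0.03 0 0 0;1 -0.02 0.306 0.03 0 0 0;1 -0.02 0.306 0.03 0 0 0;1 -0.02 0.306 0.03 0 0 0;1 -0.02 0.306 0.03 0 0 0;1 -0.02 0.306 0.03 0 0 0"

```text
time_s: 7.4
eef_pos: [0.5227, -0.1391, 0.245]
eef_rot: [-0.001, 1.0, -0.028, -0.001]
wrist_force: [0.7, 0.1, 0.4]
opening: -0.0
grasp_force: 0.0
```

```bash
cat >> h.py <<'E'
def plunger(c):
    W=world(c);hsv=cv2.cvtColor(c["img"],cv2.COLOR_RGB2HSV);H,S=hsv[...,0],hsv[...,1]
    m=(H>20)&(H<35)&(S>120)&(abs(W[...,1]+.147)<.06)&(abs(W[...,0]-.56)<.06)
    zt=np.percentile(W[m][:,2],90); t=m&(abs(W[...,2]-zt)<.004)
    r=cv2.minEnclosingCircle(W[t][:,:2].astype(np.float32));print("top z",zt,np.median(W[t][:,2]),"circle",r,"mean",W[t].mean(0),t.sum())
    v,u=np.nonzero(t);print("ray",ray(c,u.mean(),v.mean(),.094))
E
python3 - <<'E'
from h import *
o=ctrl.get_obs();print(o["time_s"],o["eef_pos"]);c=cam("wrist");save(c,"w4");plunger(c);plunger(cam("top"))
E
```

```text
7.4 [ 0.52269958 -0.13914318  0.24501001]
top z 0.09391075914187097 0.09273272712486014 circle ((0.563369870185852, -0.14821159839630127), 0.016619469970464706) mean [ 0.57111743 -0.14550912  0.0927067 ] 87
ray [ 0.57128612 -0.14553724  0.094     ]Traceback (most recent call last):
  File "<stdin>", line 2, in <module>
  File "h.py", line 47, in plunger
    zt=np.percentile(W[m][:,2],90); t=m&(abs(W[...,2]-zt)<.004)
    return _quantile_unchecked(
        a, q, axis, out, overwrite_input, method, keepdims, weights)
    return _ureduce(a,
                    func=_quantile_ureduce_func,
    ...<5 lines>...
                    overwrite_input=overwrite_input,
                    method=method)
    r = func(a, **kwargs)
    result = _quantile(arr,
                       quantiles=q,
    ...<2 lines>...
                       out=out,
                       weights=wgt)
    slices_having_nans = np.isnan(arr[-1, ...])
                                  ~~~^^^^^^^^^
IndexError: index -1 is out of bounds for axis 0 with size 0
```

View pics/w4.png

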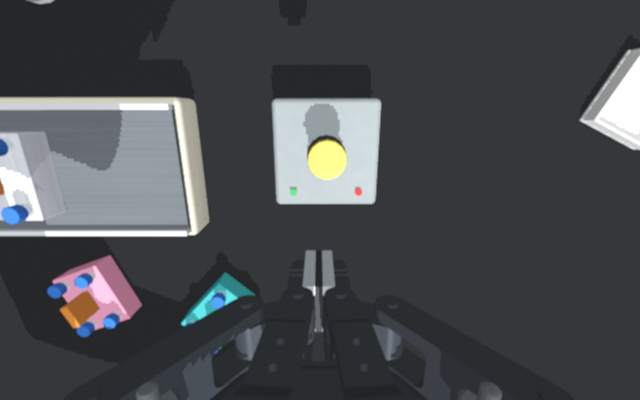

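The plunger head shows as a full disc at about (327,160). Depth over it is patchy, so I'll cast the disc's centre ray onto z = 0.094.

```bash
python3 - <<'E'
from h import *
c=cam("wrist");hsv=cv2.cvtColor(c["img"],cv2.COLOR_RGB2HSV);H,S=hsv[...,0],hsv[...,1]
m=((H>20)&(H<35)&(S>110)).astype(np.uint8);n,l,s,ce=cv2.connectedComponentsWithStats(m);i=1+np.argmax(s[1:,4])
v,u=np.nonzero(l==i);(a,b),r=cv2.minEnclosingCircle(np.stack([u,v],1).astype(np.float32));print(a,b,r,s[i],ce[i])
p=ray(c,a,b,.094);print(p,r/c["f"]*(c["E"][2,3]-.094))
go([p[0],p[1],.130],-3.25)
E
```

```text
326.59259033203125 158.40740966796875 19.42989730834961 [308 140  38  35 238] [322.93277311 149.50420168]
[ 0.56203406 -0.1482951   0.094     ] 0.017537848971765663
shift [0.0393 0.0075 0.1157] turn [-0.02  0.02  0.12]
```

Call:
servo_tool:
  series: "1 0.01 0.002 0.02 0 0 0;1 0.02 0.004 0.04 0 0 0;1 0.03 0.006 0.06 0 0 0;1 0.0393 0.0075 0.08 0 0 0;1 0.0393 0.0075 0.1 0 0 0;1 0.0393 0.0075 0.11 0 0 0;1 0.0393 0.0075 0.118 0 0 0;1 0.0393 0.0075 0.12 0 0 0;1 0.0393 0.0075 0.12 0 0 0;1 0.0393 0.0075 0.12 0 0 0"

```text
time_s: 8.38
eef_pos: [0.5625, -0.15, 0.1271]
eef_rot: [0.0, 1.0, -0.028, 0.001]
wrist_force: [0.7, 0.0, 0.3]
opening: -0.001
grasp_force: 0.0
```

Call:
servo_tool:
  series: "1 0 0.0 0.003 0 0 0;1 0 0 0.006 0 0 0;1 0 0 0.008 0 0 0;1 0 0 0.01 0 0 0;1 0 0 0.012 0 0 0;1 0 0 0.012 0 0 0;1 0 0 0.012 0 0 0"

```text
time_s: 8.97
eef_pos: [0.5623, -0.1501, 0.1142]
eef_rot: [0.0, 1.0, -0.028, 0.0]
wrist_force: [0.7, -1.2, 4.1]
opening: 0.003
grasp_force: 2.0
```

Call:
servo_tool:
  series: "1 0 0.0 0.002 0 0 0;1 0 0 0.004 0 0 0;1 0 0 0.006 0 0 0;1 0 0 0.007 0 0 0;1 0 0 0.0075 0 0 0;1 0 0 0.0075 0 0 0;1 0 0 0.0075 0 0 0;1 0 0 0.0075 0 0 0;1 0 0 0.0075 0 0 0"

```text
time_s: 9.72
eef_pos: [0.5623, -0.1501, 0.1069]
eef_rot: [0.0, 1.0, -0.028, 0.0]
wrist_force: [-0.3, -0.7, 5.4]
opening: 0.003
grasp_force: 3.3
```

```bash
python3 - <<'E'
from h import *
o=ctrl.get_obs();print(o["wrist_force"],o["eef_pos"]);c=cam("scene")
p=np.linalg.inv(c["E"])@np.array([.562,-.1483,.07,1]);u=int(c["f"]*p[0]/p[2]+c["cx"]);v=int(c["f"]*p[1]/p[2]+c["cy"])
m=[cv2.resize(x["img"][b-45:b+45,a-60:a+60,::-1],(640,480),interpolation=cv2.INTER_CUBIC) for x,a,b in((c,u,v),)]
cv2.imwrite("pics/s5.png",m[0])
E
```

```text
[-0.32940467 -0.70674423  5.39007821] [ 0.56231094 -0.15012309  0.10686239]
```

View pics/s5.png

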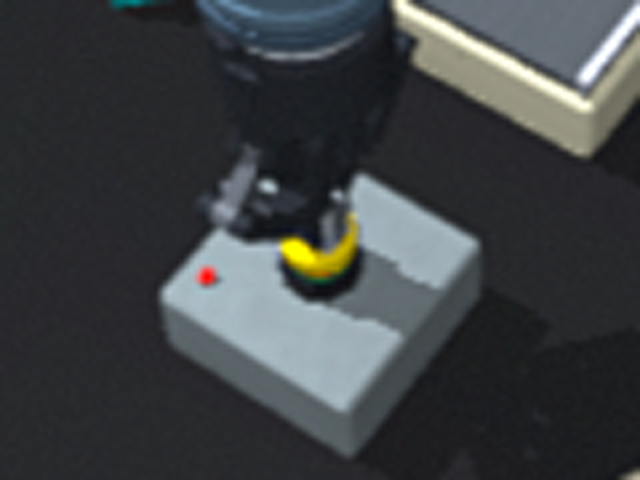

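The scene crop shows the closed fingers on the yellow head, a green strip at the collar at about (318,280) and no white. The measured z gives about 12 mm but the force a bit less, so I'll average a few readings.

```bash
python3 - <<'E'
from h import *
L=[]
for i in range(10):
    o=ctrl.get_obs();L.append([*o["wrist_force"],o["eef_pos"][2]]);c=cam("wrist" if i==9 else "top")
print(np.round(np.array(L),4)[:,2:],np.mean(L,0))
W=world(c);hsv=cv2.cvtColor(c["img"],cv2.COLOR_RGB2HSV);H,S=hsv[...,0],hsv[...,1]
m=(H>20)&(H<35)&(S>110)&(c["z_map"]>0);print(m.sum(),np.percentile(W[m][:,2],[25,50,75,90]))
v,u=np.nonzero(m);a,b=int(u.mean()),int(v.mean());print(a,b)
a=np.clip(a,80,560);b=np.clip(b,60,340);cv2.imwrite("pics/w6.png",cv2.resize(c["img"][b-60:b+60,a-80:a+80,::-1],(640,480),interpolation=cv2.INTER_CUBIC))
E
```

```text
[[7.1079 0.1069]
 [6.5856 0.1069]
 [6.2167 0.1069]
 [6.4168 0.1069]
 [6.0384 0.1069]
 [6.0597 0.1069]
 [6.6525 0.1069]
 [6.9904 0.1069]
 [7.1496 0.1069]
 [6.8387 0.1069]] [-0.46897645  0.09390643  6.60562133  0.10687732]
1138 [0.07872194 0.08116425 0.08195342 0.08255343]
313 249
```

View pics/w6.png

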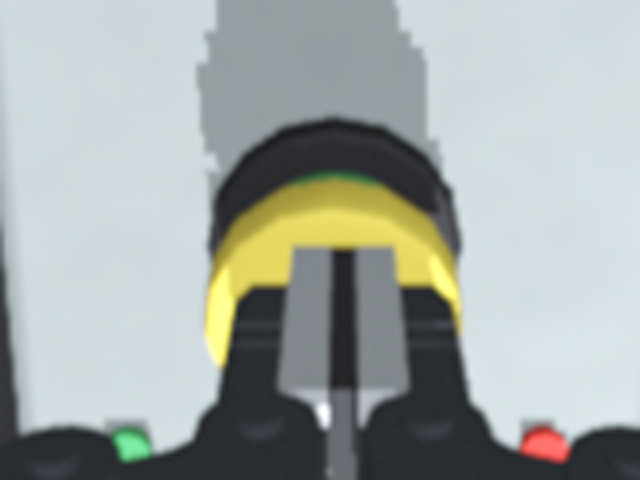

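The crop shows the green band at the collar at (340,178). Force (6.6 N), depth and tool height all give 11 to 12 mm of press, so I'll hand in.

```bash
python3 -c "
from bench import ctrl
print(ctrl.hand_in())"
```

```text
the job is handed in; nothing more can be done
None
```

I handed the job in with the loose block released flush against the seated one (gap about 0, 0.3 mm off line, 0.2° off square) and the plunger held about 11–12 mm down with its green band at the collar; the hand-in returned no verdict.

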